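# Crank down the raised jack leg of the display stand

### The job

The display stand on the bench has a crank-operated jack leg at each end: one already stands on the bench, the other has been left hanging clear of it. Take the crank grip of the hanging leg and wind it clockwise (seen from above) until its foot meets the bench and the crank gets stiffer, give it about a tenth of a turn more so that the foot bears firmly, and let go there without forcing it further. Leave the other leg's crank as it is.

Things in the scene. Friction and masses are not known exactly. Their poses are not given: they have to be found in the camera images.
- jack_grip (a point): Centre of the hanging leg's upright round crank grip, dark wood, 21 mm across, 56 mm tall; it spins freely on its pin, so the wrist need not turn as it goes round. It stands 50 mm from the crank's vertical axis on a flat steel arm whose top is 30 mm below this point. On the axis a 12 mm spindle, never above the grip's top. The leg may be at either end; the arm may point anywhere.
- jack_foot: Round black rubber foot of the hanging leg, 48 mm across. Origin: centre of its underside, exactly on the crank's vertical axis. It starts 12 to 24 mm above the bench and touches it at z = 0. It sits on a 8 N/mm spring in the leg, so it stays at z = 0 while the crank winds on and the load builds up. With the crank held still, the hand feels about nothing until the foot stands, then a growing push.
- jack_crank (a joint): Hanging leg's crank angle, rad, growing clockwise seen from above; lowers the foot 8 mm per rad. The value at touch differs each time (1.5 to 3.0 rad from the start). Free running takes about 5 N at the grip (dry friction); once the foot stands, about 10 N more per further rad, the foot's force growing 64 N per rad. Let go, it stays, or springs back until the foot bears with 30 N.
- other_grip (a point): Centre of the same kind of grip on the crank of the leg at the other end, which already stands on the bench and is to be left alone.

How it is judged:
By the outcome, as a careful person would: the job done as asked, in the order asked, and still so for the second after the job is handed in, with the robot touching nothing.
It also fails if it takes over 45 s, if anything falls off the work surface, if the arm or the gripper's body presses on something with over 40 N, if the wrist force passes 120 N, or if a joint passes its speed limit or range.

### The arm

A 7-joint arm with a two-finger parallel gripper is mounted at the origin on a cart in front of the work surface, level with it; the furniture and walls round the work are solid. World frame = base frame: x ahead of the robot, y to its left, z up, the work surface at z = 0. Lengths are in m, angles in degrees, forces in N, time in s.
With the tool pointing down it reaches from about 0.425 to 0.875 m from the base axis. Payload 4.7 kg.
Tool frame: the origin (TCP) lies at the very end of the fingers, on their centre line; the grasp point (between the pads) lies 19 mm behind it (env.grasp_offset is the distance from the TCP to the grasp point, in m); z points along the fingers, y is the line along which they close (so a half turn about z gives the same grasp; the last joint's range is limited). The gripper opens to 87 mm and grips with 3 to 60 N. Pads are 19 mm wide; open, the fingers measure 117 mm over their backs; the gripper's body (75 mm by 190 mm) begins 51 mm behind the grasp point.
Start: joints at [68.245, 18.392, -4.016, 83.108, 1.295, 78.541, -3.26], TCP at [0.249, -0.6, 0.223] pointing down, gripper open.
Joint ranges: [-163.93, 163.93], [-17.29, 119.83], [-79.2, 71.16], [3.27, 140.29], [-89.18, 269.18], [5.43, 117.66], [-154.24, 154.24]. Speed limits (degrees/s): [147.25, 147.25, 180, 180, 180, 180, 180].

### API

Orientations are given as [roll, pitch, yaw] about the fixed x, y, z axes, in that order (R = Rz(yaw) Ry(pitch) Rx(roll)).
In Python, from cell import env gives the robot as it stands. The module is installed in compiled form; this text tells all that it offers.
- The arm moves only by the tool drive_tool, never from a script. Its argument "moves" is one flat list of numbers, 5 for each row, row after row: the shift along the tool's x, y, z in units of 40 mm (1.0 is 40 mm), then the turn about the tool's z in units of 10 degrees (1.0 is 10 degrees), then the finger opening in mm, from 0 to 87. A call has 1 to 5 rows; each row is the pose to reach, as a shift and turn from the pose commanded when the call began, along the tool's axes at that moment; what a row does not reach only later rows make up. A row lasts 1/8 s, in which the tool goes at most 62.5 mm and 10.7 degrees, less where a joint would pass 70% of its speed; a pose out of reach is approached as far as the arm can. A call with a gripper value outside its range is refused whole. The fingers move at their own pace and stop on an object; "squeeze" is the grip in N (left out, the last holds). Time passes only in rows, so rows that repeat a pose let the fingers close. It gives the time, the measured TCP pose, the force, the opening and the grip force at its end, in the units of the state.
- env.get_obs(): the state, without advancing time (a new reading comes with each control period).
- env.read_camera(name): name is "scene" or "top" or "wrist"; returns (picture, depth): 400x640x3 uint8, red, green, blue; 400x640 float32, m along the optical axis (not along the pixel's ray), 0 where there is no reading.
- env.camera_model(name): a dict with "K" (3x3 intrinsics, pixels), "rvec" (rotation vector, rad) and "tvec" (3), from world to camera coordinates, as OpenCV has them; the wrist camera has in their place "tool_from_camera" (4x4, takes a point from camera to tool coordinates, whose origin is the TCP and whose axes are the flange's). Camera axes: x right, y down, z forward; pixel columns grow to the right and rows downward; lengths in m; the calibration is good to about 2 mm. A picture is of the moment at which its call begins: read the wrist's pose just before it. camera_model takes no time and is no camera call.
- env.sign_off(): hands the job in; it is judged then, once.
The state is a dict: "time_s": time; "qpos": joint angles; "joint_velocities": joint speeds; "effort": joint torques, N m; "tool_pos": TCP position; "tool_rot": TCP orientation; "force": force on the tool from outside, world axes, zero at the start; "wrist_torque": the same for the moment, N m; "grip_width": finger opening in m; "grasp_force": force on a finger pad.
Only numpy, scipy, OpenCV 4.12 (cv2) and the standard library are available. Lean on these libraries where they do the work, as an engineer would, in place of code of your own. Each camera call takes 0.05 s, during which the arm holds its last target. There are 200 camera calls.

## Working session

There is one attempt and no reset: what is moved stays moved. The work goes in short steps, Python scripts to look and compute and a tool call to move; the robot and the scene stay as the last step left them, time stands still between calls to the robot, and variables do not carry over. Pictures are saved under pics/ and viewed, at most 10 in all, crops included, and the job is handed in when it is done.

Besides the shell and the picture viewer there is one more tool, called after ">>>" as name(argument=value, ...), one argument or row to a line, values as JSON. drive_tool: Moves the arm, as the interface text tells. Its arguments: {"type":"object","properties":{"moves":{"type":"array","items":{"type":"number"}},"squeeze":{"type":"number"}},"required":["moves"]}

```bash
mkdir -p pics; cat > h.py <<'E'
import numpy as np, cv2
from cell import env
from scipy.spatial.transform import Rotation as R
def cam(n):
    o=env.get_obs(); p,d=env.read_camera(n); m=env.camera_model(n); K=np.array(m["K"])
    if n=="wrist":
        T=np.eye(4); T[:3,:3]=R.from_euler('xyz',o["tool_rot"],degrees=True).as_matrix(); T[:3,3]=o["tool_pos"]
        W=T@np.array(m["tool_from_camera"])
    else:
        Rm=cv2.Rodrigues(np.array(m["rvec"],float))[0]; W=np.eye(4); W[:3,:3]=Rm.T; W[:3,3]=-Rm.T@np.array(m["tvec"]).ravel()
    return p,d,K,W
def cloud(d,K,W):
    v,u=np.mgrid[:d.shape[0],:d.shape[1]]
    c=np.stack([(u-K[0,2])/K[0,0]*d,(v-K[1,2])/K[1,1]*d,d],-1)
    return c@W[:3,:3].T+W[:3,3]
def ray(u,v,K,W,z):
    r=W[:3,:3]@np.array([(u-K[0,2])/K[0,0],(v-K[1,2])/K[1,1],1]); return W[:3,3]+r*(z-W[2,3])/r[2]
E
python3 - <<'E'
from h import *
o=env.get_obs(); print(o)
for n in("scene","top"):
    p,d,K,W=cam(n); cv2.imwrite(f"pics/{n}0.png",p[...,::-1]); np.savez(f"{n}0.npz",p=p,d=d,K=K,W=W); print(n,W.round(3).tolist(),(d>0).mean())
E
```

```text
{'time_s': 0.0, 'qpos': array([68.24413087, 18.43661603, -4.0158922 , 83.17549984,  1.29599396,
       78.54331629, -3.26248624]), 'joint_velocities': array([ 0.06037203,  0.00750589,  0.03255771, -0.01390138, -0.07096042,
       -0.03316573,  0.04150511]), 'effort': array([-1.23070922e-04, -4.91283882e+01, -4.04255250e-01, -3.12524450e+01,
       -6.40663714e-02,  4.37274633e-02,  1.93941960e-04]), 'tool_pos': array([ 0.24914138, -0.5997352 ,  0.22148406]), 'tool_rot': array([-1.79889874e+02,  6.83584504e-03,  2.25636929e+01]), 'force': array([-0.93708759,  0.16124667, -0.40211115]), 'wrist_torque': array([-0.01343237,  0.02236889, -0.03000243]), 'grasp_force': 0.0, 'grip_width': 0.08718291926629888}
scene [[-0.843, -0.402, 0.358, 0.226], [-0.538, 0.611, -0.58, 0.482], [0.014, -0.682, -0.731, 0.753], [0.0, 0.0, 0.0, 1.0]] 0.99587890625
top [[-0.091, -0.864, 0.495, 0.064], [-0.996, 0.078, -0.047, 0.033], [0.001, -0.497, -0.868, 0.953], [0.0, 0.0, 0.0, 1.0]] 0.99599609375
```

View pics/scene0.png

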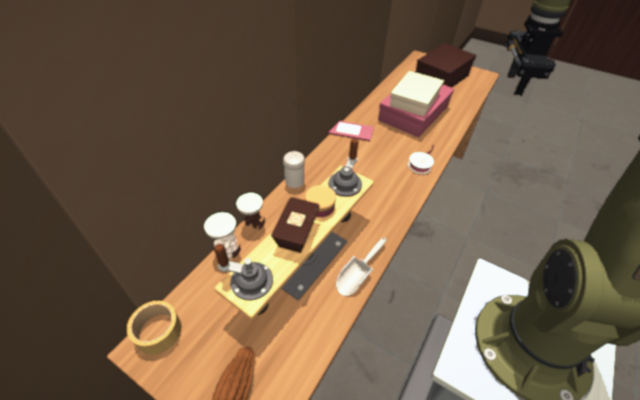

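View pics/top0.png

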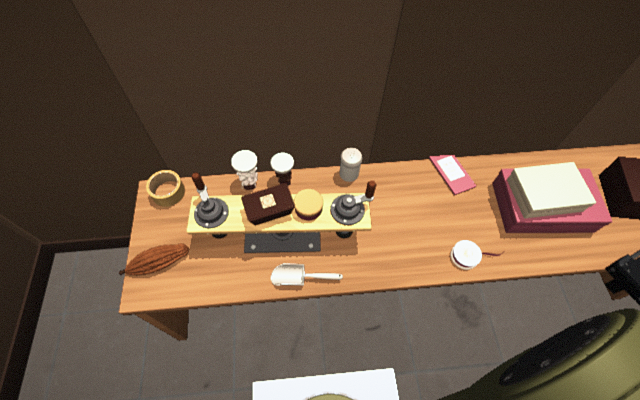

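The top view shows two cranks: the left one has its hub at about (211,211) and grip at (199,182), the right one its hub at (348,207) and grip at (370,188). The feet are just visible at about (220,235) and (345,232), so I need a zoom to tell which leg hangs.

```bash
python3 - <<'E'
from h import *
ims=[]
S=np.load("scene0.npz");T=np.load("top0.npz")
for Z,c in((S,[(190,220),(310,130)]),(T,[(170,165),(300,165)])):
    for x,y in c: ims.append(cv2.resize(Z["p"][y:y+100,x:x+100,::-1],(290,290),interpolation=cv2.INTER_CUBIC))
im=np.vstack([np.hstack(ims[:2]),np.hstack(ims[2:])]); cv2.imwrite("pics/z.png",cv2.convertScaleAbs(im,alpha=1.6))
c=cloud(T["d"],T["K"],T["W"])
for u,v in[(199,177),(199,182),(203,195),(211,211),(220,235),(370,183),(370,188),(362,200),(348,200),(348,207),(345,232),(280,228),(245,158),(283,160),(268,205),(310,205),(350,155)]: print(u,v,c[v,u].round(3))
E
```

```text
199 177 [0.563 0.247 0.211]
199 182 [0.56  0.25  0.196]
203 195 [0.545 0.249 0.161]
211 211 [0.509 0.232 0.145]
220 235 [0.502 0.236 0.025]
370 183 [ 0.508 -0.136  0.219]
370 188 [ 0.498 -0.135  0.213]
362 200 [ 0.496 -0.122  0.164]
348 200 [ 0.495 -0.089  0.172]
348 207 [ 0.483 -0.088  0.16 ]
345 232 [ 0.487 -0.092  0.012]
280 228 [0.463 0.074 0.119]
245 158 [0.68  0.157 0.111]
283 160 [0.681 0.058 0.087]
268 205 [0.499 0.096 0.17 ]
310 205 [ 0.499 -0.001  0.155]
350 155 [ 0.675 -0.125  0.096]
```

View pics/z.png

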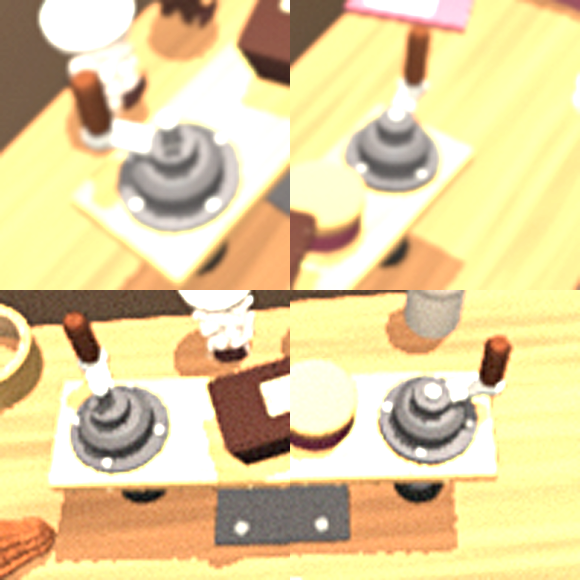

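The zooms show both grips clearly, but the feet are mostly hidden under the plate. I'll settle which one hangs from the depth of the dark foot pixels.

```bash
python3 - <<'E'
from h import *
S=np.load("scene0.npz");T=np.load("top0.npz")
for n,Z,rs in(("top",T,[(205,228,236,244),(330,225,362,242)]),("scene",S,[(255,300,275,318),(335,208,358,228)])):
    c=cloud(Z["d"],Z["K"],Z["W"]); g=Z["p"].max(-1)
    for a,b,e,f in rs:
        m=np.zeros(g.shape,bool); m[b:f,a:e]=g[b:f,a:e]<55
        P=c[m]; P=P[(P[:,2]<.08)]
        print(n,(a,b),len(P)); 
        if len(P): print(np.percentile(P,[2,10,50,90,98],axis=0).round(3).tolist())
        v,u=np.nonzero(m)
        if len(v):
            # lowest row: column centre, depth pts
            for vv in range(v.min(),v.max()+1):
                q=m[vv]; print(vv,q.sum(),c[vv][q].mean(0).round(3),end='; ')
            print()
# grips: reddish dark
for n,Z,rs in(("top",T,[(190,165,212,200),(360,175,382,205)]),):
    c=cloud(Z["d"],Z["K"],Z["W"])
    for a,b,e,f in rs:
        s=c[b:f,a:e].reshape(-1,3); p=Z["p"][b:f,a:e].reshape(-1,3).astype(int)
        k=(s[:,2]>.14)&(p.max(1)<130)&(p[:,0]>p[:,2]+10); print(k.sum(),np.percentile(s[k],[5,50,95],axis=0).round(3).tolist())
E
```

```text
top (205, 228) 38
[[0.496, 0.224, 0.0], [0.497, 0.226, 0.022], [0.501, 0.236, 0.025], [0.504, 0.251, 0.028], [0.511, 0.256, 0.029]]
234 6 [0.504 0.229 0.026]; 235 13 [0.502 0.238 0.026]; 236 12 [0.464 0.222 0.101]; 237 8 [0.499 0.24  0.021]; 
top (330, 225) 67
[[0.475, -0.107, 0.004], [0.476, -0.102, 0.005], [0.482, -0.087, 0.009], [0.487, -0.074, 0.012], [0.49, -0.071, 0.014]]
232 10 [ 0.488 -0.087  0.01 ]; 233 14 [ 0.485 -0.089  0.011]; 234 14 [ 0.482 -0.088  0.01 ]; 235 12 [ 0.479 -0.087  0.01 ]; 236 11 [ 0.477 -0.089  0.008]; 237 6 [ 0.476 -0.087  0.005]; 
scene (255, 300) 9
[[0.497, 0.237, 0.024], [0.497, 0.238, 0.024], [0.498, 0.243, 0.026], [0.5, 0.247, 0.027], [0.5, 0.248, 0.028]]
308 1 [0.498 0.237 0.026]; 309 2 [0.498 0.24  0.027]; 310 2 [0.499 0.242 0.025]; 311 2 [0.499 0.245 0.027]; 312 2 [0.5   0.248 0.025]; 
scene (335, 208) 21
[[0.477, -0.099, 0.008], [0.478, -0.095, 0.009], [0.481, -0.085, 0.01], [0.483, -0.077, 0.012], [0.484, -0.074, 0.014]]
214 1 [ 0.482 -0.101  0.009]; 215 2 [ 0.481 -0.095  0.011]; 216 3 [ 0.48  -0.092  0.01 ]; 217 3 [ 0.481 -0.088  0.011]; 218 4 [ 0.48  -0.083  0.011]; 219 4 [ 0.481 -0.079  0.011]; 220 4 [ 0.482 -0.076  0.009]; 
145 [[0.557, 0.245, 0.161], [0.56, 0.251, 0.196], [0.57, 0.261, 0.218]]
123 [[0.497, -0.146, 0.163], [0.5, -0.136, 0.195], [0.508, -0.13, 0.22]]
```

Both cameras agree. The right foot's top is at about 14 mm, so it is standing. The left foot's top is at about 29 mm, so it hangs roughly 16 mm clear. The left leg is the target, with its grip near (0.567, 0.253, 0.195). I'll travel there high, with the yaw fixed.

>>> drive_tool(
  moves=[1.28, -0.71, -0.44, 0, 50, 2.55, -1.43, -0.88, 0, 50, 3.83, -2.14, -1.32, 0, 50, 5.1, -2.86, -1.76, 0, 50, 6.38, -3.57, -2.2, 0, 50],
)

```text
time_s: 0.72
tool_pos: [0.431, -0.3687, 0.3108]
tool_rot: [-180.0, 0.0, 22.6]
force: [0.3, -0.9, 0.2]
grip_width: 0.0516
grasp_force: 0.0
```

```bash
cat >> h.py <<'E'
def units(target):
    o=env.get_obs(); M=R.from_euler('xyz',o["tool_rot"],degrees=True).as_matrix()
    return (M.T@(np.array(target)-o["tool_pos"])/0.04).round(2)
E
python3 - <<'E'
from h import *
o=env.get_obs(); print(o["tool_pos"],o["tool_rot"],o["qpos"],units([.54,-.08,.32]))
print(env.camera_model("wrist"))
# axis from base disc in top view
T=np.load("top0.npz"); c=cloud(T["d"],T["K"],T["W"])
for x0,y0 in((.52,.237),(.505,-.088)):
    m=(abs(c[...,0]-x0)<.06)&(abs(c[...,1]-y0)<.06)&(c[...,2]>.12)
    g=T["p"].astype(int); m&=(g.max(-1)-g.min(-1)<25)&(g.max(-1)<140)
    P=c[m]; print(len(P),P.min(0).round(3),P.max(0).round(3),np.histogram(P[:,2],10))
    v,u=np.nonzero(m); print(u.min(),u.max(),v.min(),v.max())
E
```

```text
[ 0.43101496 -0.36872577  0.31084218] [-1.79994197e+02  1.85117519e-02  2.25581847e+01] [ 50.87721919   7.32569483 -14.47390459  86.662287     1.84312911
  86.25854639 -31.0460384 ] [ 5.29 -5.62 -0.23]
{'K': array([[278.15056209,   0.        , 323.15472531],
       [  0.        , 278.15056209, 202.37144681],
       [  0.        ,   0.        ,   1.        ]]), 'tool_from_camera': array([[-1.81108691e-04, -9.55183464e-01, -2.96014388e-01,
         8.20668345e-02],
       [ 9.99999866e-01, -2.96976776e-05, -5.15994972e-04,
        -1.34301302e-03],
       [ 4.84078925e-04, -2.96014442e-01,  9.55183341e-01,
        -1.61091588e-01],
       [ 0.00000000e+00,  0.00000000e+00,  0.00000000e+00,
         1.00000000e+00]])}
757 [0.479 0.199 0.121] [0.575 0.278 0.209] (array([273,  46, 204,  88,  97,  28,  15,   5,   0,   1]), array([0.12069704, 0.12957603, 0.13845503, 0.14733403, 0.15621303,
       0.16509202, 0.17397102, 0.18285002, 0.19172902, 0.20060801,
       0.20948701]))
194 227 173 227
648 [ 0.456 -0.145  0.12 ] [ 0.533 -0.05   0.2  ] (array([183,  71,  51, 202,  39,  83,  18,   0,   0,   1]), array([0.1202587 , 0.12822531, 0.13619193, 0.14415854, 0.15212515,
       0.16009177, 0.16805838, 0.176025  , 0.18399161, 0.19195822,
       0.19992484]))
331 372 189 224
```

>>> drive_tool(
  moves=[1.06, -1.12, -0.05, 0, 50, 2.12, -2.25, -0.1, 0, 50, 3.18, -3.37, -0.15, 0, 50, 4.24, -4.5, -0.2, 0, 50, 5.3, -5.62, -0.25, 0, 50],
)

```text
time_s: 1.35
tool_pos: [0.54, -0.0797, 0.3204]
tool_rot: [180.0, 0.0, 22.5]
force: [-0.2, -0.2, 0.2]
grip_width: 0.0499
grasp_force: 0.0
```

```bash
python3 - <<'E'
from h import *
print(units([.545,.22,.32]),env.get_obs()["qpos"])
E
```

```text
[ 2.99 -6.87  0.01] [ 32.63845187   5.48294089 -29.10584854  88.06898514   2.69172965
  87.14921918 -63.94450821]
```

>>> drive_tool(
  moves=[0.6, -1.37, 0, 0, 50, 1.2, -2.75, 0, 0, 50, 1.8, -4.12, 0, 0, 50, 2.4, -5.5, 0, 0, 50, 3.0, -6.87, 0, 0, 50],
)

```text
time_s: 1.98
tool_pos: [0.5449, 0.2198, 0.3203]
tool_rot: [180.0, 0.0, 22.5]
force: [1.1, 0.2, 1.0]
grip_width: 0.0501
grasp_force: 0.0
```

```bash
python3 - <<'E'
from h import *
o=env.get_obs();print(o["tool_pos"],o["qpos"])
p,d,K,W=cam("wrist"); np.savez("w1.npz",p=p,d=d,K=K,W=W); cv2.imwrite("pics/w1.png",p[...,::-1])
E
```

```text
[0.54487242 0.2198055  0.32025517] [ 10.81460796  12.91908877 -42.3074227   82.05751778   8.68751262
  88.35320389 -98.48727006]
```

View pics/w1.png

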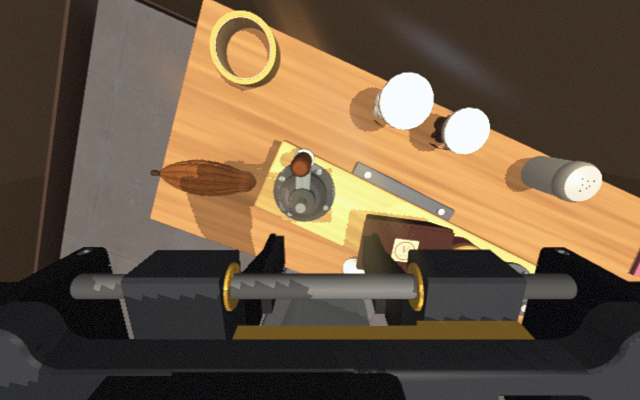

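The wrist view shows the hanging leg's grip top at about (303,160), the spindle at about (303,203), and the base disc centred at about (304,192).

```bash
python3 - <<'E'
from h import *
Z=np.load("w1.npz"); p,d,K,W=[Z[k] for k in "pdKW"]; c=cloud(d,K,W); q=p.astype(int)
m=np.zeros(d.shape,bool); m[140:185,285:325]=1
g=m&(q[...,0]-q[...,2]>25)&(q[...,0]<150)&(c[...,2]>.17)
P=c[g]; zt=np.percentile(P[:,2],90); t=P[P[:,2]>zt-.006]; print("grip",len(P),zt,t.min(0).round(4),t.max(0).round(4),(t.min(0)+t.max(0))/2,P.mean(0))
m=np.zeros(d.shape,bool); m[165:230,265:340]=1
for lo,hi in((.118,.132),(.138,.15),(.15,.165),(.165,.24)):
    s=m&(c[...,2]>lo)&(c[...,2]<hi)&(q.max(-1)-q.min(-1)<30)&(q.max(-1)<150)
    if s.sum()>5:
        (x,y),r=cv2.minEnclosingCircle(c[s][:,:2].astype(np.float32)); print(lo,s.sum(),(round(x,4),round(y,4)),round(r,4),np.median(c[s],axis=0).round(4))
E
```

```text
grip 283 0.21470132038091483 [0.5583 0.2458 0.2087] [0.6202 0.2647 0.4813] [0.58923128 0.25527796 0.34502181] [0.57098624 0.2552732  0.2067718 ]
0.118 792 (0.5206, 0.2389) 0.0409 [0.5275 0.2324 0.1214]
0.138 784 (0.5202, 0.2385) 0.0295 [0.5233 0.2328 0.1436]
0.15 409 (0.5332, 0.241) 0.0286 [0.526  0.2395 0.161 ]
0.165 89 (0.5431, 0.2425) 0.0278 [0.5256 0.2409 0.1829]
```

```bash
python3 - <<'E'
from h import *
print(units([.568,.2553,.24]),units([.568,.2553,.172]))
E
```

```text
[ 0.84 -0.3   2.  ] [ 0.84 -0.28  3.7 ]
```

>>> drive_tool(
  moves=[0.84, -0.29, 0.5, 0, 50, 0.84, -0.29, 1.5, 0, 50, 0.84, -0.29, 2.5, 0, 50, 0.84, -0.29, 3.3, 0, 50, 0.84, -0.29, 3.7, 0, 50],
)

```text
time_s: 2.65
tool_pos: [0.5707, 0.2409, 0.1701]
tool_rot: [180.0, 0.2, 22.6]
force: [-0.4, 0.1, 0.4]
grip_width: 0.05
grasp_force: 0.0
```

>>> drive_tool(
  moves=[0, 0, 0, 0, 10, 0, 0, 0, 0, 10, 0, 0, 0, 0, 10, 0, 0, 0, 0, 10],
  squeeze=25,
)

```text
time_s: 3.15
tool_pos: [0.5714, 0.2434, 0.1736]
tool_rot: [-179.9, -0.1, 22.6]
force: [-2.5, 3.4, 0.0]
grip_width: 0.0203
grasp_force: 25.0
```

```bash
python3 - <<'E'
from h import *
o=env.get_obs();print(o["tool_pos"],o["qpos"],o["force"],o["wrist_torque"])
p,d,K,W=cam("wrist"); cv2.imwrite("pics/w2.png",p[...,::-1])
E
```

```text
[0.57138458 0.24336786 0.17355605] [   7.5267756    21.2414481   -41.40604737   90.15657493   14.37915679
   74.00342655 -103.26959225] [-2.53110707  3.4487175   0.00708201] [0.8339838  0.59889493 0.00629688]
```

View pics/w2.png

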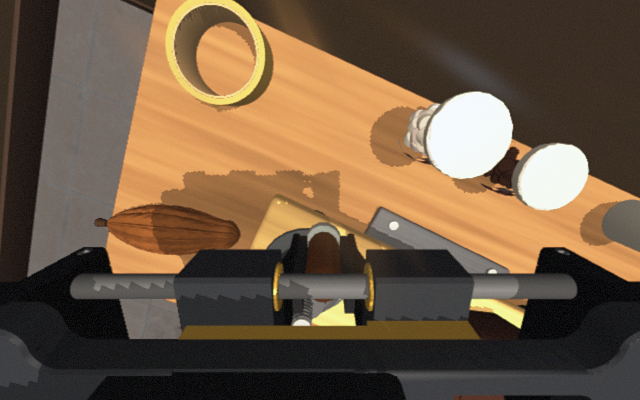

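The grip is held: the pads read 20 mm and the force is small. It was nudged about 0.2 rad clockwise as it closed. From here I'll plan arc rows from commanded poses only, because the measured pose lags while the arm moves.

```bash
cat > arc.py <<'E'
import numpy as np,sys
C=np.array([.5205,.2388]);r=.0505;y=np.radians(22.55)
X=np.array([np.cos(y),np.sin(y)]);Y=np.array([np.sin(y),-np.cos(y)])
def arc(p0,ths):
    out=[]
    for t in ths:
        d=C+r*np.array([np.cos(t),np.sin(t)])-p0; out.append([round(d@X/.04,2),round(d@Y/.04,2)])
    e=p0+.04*(out[-1][0]*X+out[-1][1]*Y); print(np.round(ths,2).tolist(),out,"end",e.round(5).tolist()); return e
E
python3 - <<'E'
from arc import *
p=np.array([.5714,.2434]); t=.09
for k in range(4):
    s=[.05,.12,.12,.12,.09] if k==0 else [.12]*5
    ths=t-np.cumsum(s); p=arc(p,ths); t=ths[-1]
E
```

```text
[0.04, -0.08, -0.2, -0.32, -0.41] [[np.float64(-0.03), np.float64(0.06)], [np.float64(-0.1), np.float64(0.19)], [np.float64(-0.17), np.float64(0.32)], [np.float64(-0.26), np.float64(0.44)], [np.float64(-0.34), np.float64(0.53)]] end [0.56697, 0.21861]
[-0.53, -0.65, -0.77, -0.89, -1.01] [[np.float64(-0.12), np.float64(0.1)], [np.float64(-0.24), np.float64(0.18)], [np.float64(-0.38), np.float64(0.25)], [np.float64(-0.52), np.float64(0.3)], [np.float64(-0.67), np.float64(0.33)]] end [0.54728, 0.19614]
[-1.13, -1.25, -1.37, -1.49, -1.61] [[np.float64(-0.15), np.float64(0.02)], [np.float64(-0.3), np.float64(0.02)], [np.float64(-0.45), np.float64(-0.0)], [np.float64(-0.6), np.float64(-0.04)], [np.float64(-0.74), np.float64(-0.1)]] end [0.51841, 0.18848]
[-1.73, -1.85, -1.97, -2.09, -2.21] [[np.float64(-0.13), np.float64(-0.07)], [np.float64(-0.26), np.float64(-0.15)], [np.float64(-0.37), np.float64(-0.26)], [np.float64(-0.47), np.float64(-0.37)], [np.float64(-0.55), np.float64(-0.49)]] end [0.49058, 0.19814]
```

>>> drive_tool(
  moves=[-0.03, 0.06, 0, 0, 10, -0.1, 0.19, 0, 0, 10, -0.17, 0.32, 0, 0, 10, -0.26, 0.44, 0, 0, 10, -0.34, 0.53, 0, 0, 10],
  squeeze=35,
)

```text
time_s: 3.82
tool_pos: [0.5676, 0.2183, 0.1736]
tool_rot: [-179.9, -0.1, 22.6]
force: [-1.8, 6.4, -0.9]
grip_width: 0.02
grasp_force: 35.0
```

>>> drive_tool(
  moves=[-0.12, 0.1, 0, 0, 10, -0.24, 0.18, 0, 0, 10, -0.38, 0.25, 0, 0, 10, -0.52, 0.3, 0, 0, 10, -0.67, 0.33, 0, 0, 10],
)

```text
time_s: 4.45
tool_pos: [0.5488, 0.196, 0.1736]
tool_rot: [-179.9, -0.3, 22.6]
force: [2.2, 6.9, -3.2]
grip_width: 0.0202
grasp_force: 35.0
```

>>> drive_tool(
  moves=[0, 0, 0, 0, 10, 0, 0, 0, 0, 10],
)

```text
time_s: 4.7
tool_pos: [0.5482, 0.1956, 0.1736]
tool_rot: [-180.0, -0.1, 22.6]
force: [-0.8, 5.1, -0.8]
grip_width: 0.02
grasp_force: 35.0
```

```bash
python3 - <<'E'
from arc import *
p=np.array([.54728,.19614]); t=-1.01
for k in range(6):
    ths=t-np.cumsum([.07]*5); p=arc(p,ths); t=ths[-1]
E
```

```text
[-1.08, -1.15, -1.22, -1.29, -1.36] [[np.float64(-0.09), np.float64(0.01)], [np.float64(-0.17), np.float64(0.02)], [np.float64(-0.26), np.float64(0.02)], [np.float64(-0.35), np.float64(0.01)], [np.float64(-0.44), np.float64(-0.0)]] end [0.53103, 0.18939]
[-1.43, -1.5, -1.57, -1.64, -1.71] [[np.float64(-0.09), np.float64(-0.02)], [np.float64(-0.17), np.float64(-0.04)], [np.float64(-0.25), np.float64(-0.08)], [np.float64(-0.33), np.float64(-0.11)], [np.float64(-0.41), np.float64(-0.15)]] end [0.51358, 0.18864]
[-1.78, -1.85, -1.92, -1.99, -2.06] [[np.float64(-0.08), np.float64(-0.05)], [np.float64(-0.15), np.float64(-0.1)], [np.float64(-0.21), np.float64(-0.16)], [np.float64(-0.28), np.float64(-0.22)], [np.float64(-0.33), np.float64(-0.29)]] end [0.49694, 0.19429]
[-2.13, -2.2, -2.27, -2.34, -2.41] [[np.float64(-0.06), np.float64(-0.07)], [np.float64(-0.11), np.float64(-0.14)], [np.float64(-0.15), np.float64(-0.22)], [np.float64(-0.19), np.float64(-0.3)], [np.float64(-0.22), np.float64(-0.38)]] end [0.48298, 0.20496]
[-2.48, -2.55, -2.62, -2.69, -2.76] [[np.float64(-0.03), np.float64(-0.09)], [np.float64(-0.05), np.float64(-0.17)], [np.float64(-0.06), np.float64(-0.26)], [np.float64(-0.07), np.float64(-0.35)], [np.float64(-0.07), np.float64(-0.44)]] end [0.47365, 0.22014]
[-2.83, -2.9, -2.97, -3.04, -3.11] [[np.float64(0.0), np.float64(-0.09)], [np.float64(0.01), np.float64(-0.17)], [np.float64(0.03), np.float64(-0.26)], [np.float64(0.05), np.float64(-0.35)], [np.float64(0.08), np.float64(-0.43)]] end [0.47001, 0.23725]
```

>>> drive_tool(
  moves=[-0.09, 0.01, 0, 0, 10, -0.17, 0.02, 0, 0, 10, -0.26, 0.02, 0, 0, 10, -0.35, 0.01, 0, 0, 10, -0.44, 0, 0, 0, 10],
)

```text
time_s: 5.32
tool_pos: [0.5332, 0.1893, 0.1736]
tool_rot: [-180.0, -0.3, 22.6]
force: [3.1, 6.7, -5.0]
grip_width: 0.0204
grasp_force: 35.0
```

>>> drive_tool(
  moves=[0, 0, 0, 0, 10, 0, 0, 0, 0, 10],
)

```text
time_s: 5.58
tool_pos: [0.5328, 0.1892, 0.1736]
tool_rot: [-180.0, -0.3, 22.6]
force: [1.2, 6.5, -2.2]
grip_width: 0.0202
grasp_force: 35.0
```

```bash
sed -i 's/.2388/.2396/' arc.py; python3 - <<'E'
from arc import *
p=np.array([.53103,.18939]); t=-1.36
for k in range(5):
    ths=t-np.cumsum([.07]*5); p=arc(p,ths); t=ths[-1]
E
```

```text
[-1.43, -1.5, -1.57, -1.64, -1.71] [[np.float64(-0.08), np.float64(-0.04)], [np.float64(-0.16), np.float64(-0.06)], [np.float64(-0.24), np.float64(-0.09)], [np.float64(-0.33), np.float64(-0.13)], [np.float64(-0.4), np.float64(-0.17)]] end [0.51365, 0.18953]
[-1.78, -1.85, -1.92, -1.99, -2.06] [[np.float64(-0.08), np.float64(-0.05)], [np.float64(-0.15), np.float64(-0.1)], [np.float64(-0.22), np.float64(-0.16)], [np.float64(-0.28), np.float64(-0.22)], [np.float64(-0.34), np.float64(-0.29)]] end [0.49664, 0.19503]
[-2.13, -2.2, -2.27, -2.34, -2.41] [[np.float64(-0.05), np.float64(-0.07)], [np.float64(-0.1), np.float64(-0.14)], [np.float64(-0.14), np.float64(-0.22)], [np.float64(-0.18), np.float64(-0.3)], [np.float64(-0.21), np.float64(-0.38)]] end [0.48305, 0.20585]
[-2.48, -2.55, -2.62, -2.69, -2.76] [[np.float64(-0.03), np.float64(-0.09)], [np.float64(-0.05), np.float64(-0.17)], [np.float64(-0.06), np.float64(-0.26)], [np.float64(-0.07), np.float64(-0.35)], [np.float64(-0.07), np.float64(-0.44)]] end [0.47371, 0.22103]
[-2.83, -2.9, -2.97, -3.04, -3.11] [[np.float64(-0.0), np.float64(-0.08)], [np.float64(0.01), np.float64(-0.17)], [np.float64(0.03), np.float64(-0.26)], [np.float64(0.05), np.float64(-0.34)], [np.float64(0.08), np.float64(-0.43)]] end [0.47007, 0.23814]
```

>>> drive_tool(
  moves=[-0.08, -0.04, 0, 0, 10, -0.16, -0.06, 0, 0, 10, -0.24, -0.09, 0, 0, 10],
)

```text
time_s: 5.95
tool_pos: [0.5236, 0.188, 0.1736]
tool_rot: [180.0, -0.4, 22.5]
force: [4.8, 5.1, -4.7]
grip_width: 0.02
grasp_force: 35.0
```

>>> drive_tool(
  moves=[-0.09, -0.04, 0, 0, 10, -0.16, -0.08, 0, 0, 10],
)

```text
time_s: 6.2
tool_pos: [0.5167, 0.1882, 0.1736]
tool_rot: [179.9, -0.4, 22.5]
force: [5.4, 4.5, -5.1]
grip_width: 0.0199
grasp_force: 35.0
```

>>> drive_tool(
  moves=[0, 0, 0, 0, 10, 0, 0, 0, 0, 10],
)

```text
time_s: 6.45
tool_pos: [0.5163, 0.1883, 0.1736]
tool_rot: [180.0, -0.3, 22.5]
force: [2.7, 5.3, -3.8]
grip_width: 0.0201
grasp_force: 35.0
```

>>> drive_tool(
  moves=[-0.08, -0.05, 0, 0, 10, -0.15, -0.1, 0, 0, 10, -0.22, -0.16, 0, 0, 10],
)

```text
time_s: 6.82
tool_pos: [0.5072, 0.1901, 0.1736]
tool_rot: [179.9, -0.5, 22.5]
force: [7.6, 4.3, -7.1]
grip_width: 0.0202
grasp_force: 35.0
```

>>> drive_tool(
  moves=[-0.06, -0.06, 0, 0, 10, -0.12, -0.13, 0, 0, 10],
)

```text
time_s: 7.08
tool_pos: [0.5015, 0.1922, 0.1736]
tool_rot: [179.8, -0.5, 22.4]
force: [9.1, 2.4, -6.7]
grip_width: 0.0201
grasp_force: 35.0
```

>>> drive_tool(
  moves=[0, 0, 0, 0, 10, 0, 0, 0, 0, 10],
)

```text
time_s: 7.32
tool_pos: [0.5011, 0.1924, 0.1736]
tool_rot: [179.8, -0.5, 22.5]
force: [7.7, 3.0, -6.5]
grip_width: 0.0202
grasp_force: 35.0
```

Tangential force rose from about 5.0 N to 6.2 N and then 7.6 N, which puts touch at θ ≈ -1.71 (measured). The target is θ ≈ -2.34.

>>> drive_tool(
  moves=[-0.05, -0.07, 0, 0, 10, -0.1, -0.14, 0, 0, 10, -0.14, -0.22, 0, 0, 10],
)

```text
time_s: 7.7
tool_pos: [0.4938, 0.1964, 0.1736]
tool_rot: [179.7, -0.5, 22.4]
force: [10.2, -0.7, -6.2]
grip_width: 0.0203
grasp_force: 35.0
```

>>> drive_tool(
  moves=[-0.04, -0.08, 0, 0, 10, -0.07, -0.16, 0, 0, 10],
)

```text
time_s: 7.95
tool_pos: [0.4892, 0.1999, 0.1736]
tool_rot: [179.6, -0.5, 22.3]
force: [10.7, -3.6, -7.4]
grip_width: 0.0201
grasp_force: 35.0
```

```bash
python3 - <<'E'
import numpy as np
from h import env
o=env.get_obs();d=o["tool_pos"][:2]-[.5205,.2396];t=np.arctan2(d[1],d[0]);print(o["tool_pos"],np.hypot(*d),t,o["force"]@[-np.sin(t),np.cos(t),0])
E
```

```text
[0.48917105 0.19994142 0.17362633] 0.05054014398929522 -2.239389256442239 10.623851773265311
```

>>> drive_tool(
  moves=[-0.02, -0.06, 0, 0, 10, -0.04, -0.12, 0, 0, 10, -0.04, -0.12, 0, 0, 10],
)

```text
time_s: 8.32
tool_pos: [0.4859, 0.203, 0.1736]
tool_rot: [179.5, -0.4, 22.3]
force: [9.8, -3.6, -5.9]
grip_width: 0.0202
grasp_force: 35.0
```

```bash
cat >> h.py <<'E'
def st():
    o=env.get_obs();d=o["tool_pos"][:2]-[.5205,.2396];t=np.arctan2(d[1],d[0]);print(o["tool_pos"],np.hypot(*d),t,o["force"]@[-np.sin(t),np.cos(t),0],o["force"])
E
python3 -c "
from h import *
st()"
```

```text
[0.48586326 0.2029897  0.17360632] 0.05039858896114877 -2.328501224265291 9.580440433103554 [ 9.80040287 -3.581312   -5.91857096]
```

Now 0.62 rad past touch. I'll ease the command back so the hand unloads without a kick, then open.

>>> drive_tool(
  moves=[0.03, 0.06, 0, 0, 10, 0.05, 0.12, 0, 0, 10, 0.05, 0.12, 0, 0, 10],
)

```text
time_s: 8.7
tool_pos: [0.486, 0.2029, 0.1735]
tool_rot: [179.8, -0.2, 22.5]
force: [6.8, -2.8, 0.1]
grip_width: 0.02
grasp_force: 35.0
```

```bash
python3 -c "
from h import *
st()"
```

```text
[0.48603657 0.20287878 0.17353515] 0.05036046318990275 -2.3244877605158294 6.873957438941825 [ 6.81671862 -2.78142486  0.12671116]
```

>>> drive_tool(
  moves=[0.03, 0.06, 0, 0, 10, 0.03, 0.06, 0, 0, 10],
)

```text
time_s: 8.95
tool_pos: [0.4866, 0.2023, 0.1735]
tool_rot: [179.9, -0.1, 22.5]
force: [2.2, -2.2, 4.4]
grip_width: 0.02
grasp_force: 35.0
```

>>> drive_tool(
  moves=[0, 0, 0, 0, 35, 0, 0, 0, 0, 50, 0, 0, 0, 0, 50, 0, 0, 0, 0, 50],
)

```text
time_s: 9.45
tool_pos: [0.4852, 0.2029, 0.1721]
tool_rot: [-180.0, 0.1, 22.6]
force: [-1.1, -0.1, -0.4]
grip_width: 0.0478
grasp_force: 0.0
```

```bash
python3 -c "
from h import *
st()
p,d,K,W=cam('top'); np.savez('top1.npz',p=p,d=d,K=K,W=W)
s=cam('scene'); w=cam('wrist')[0]; np.savez('scene1.npz',p=s[0],d=s[1],K=s[2],W=s[3])
a=lambda im,x,y:cv2.resize(im[y:y+130,x:x+130,::-1],(290,290))
cv2.imwrite('pics/f.png',cv2.convertScaleAbs(np.vstack([np.hstack([a(p,150,140),a(s[0],180,200)]),cv2.resize(w[150:350,120:520,::-1],(580,290))]),alpha=1.5))
"
```

```text
[0.48518422 0.2028559  0.17212045] 0.05096404082245991 -2.336375758956255 -0.7057085022867253 [-1.08323087 -0.1086367  -0.35001055]
```

View pics/f.png

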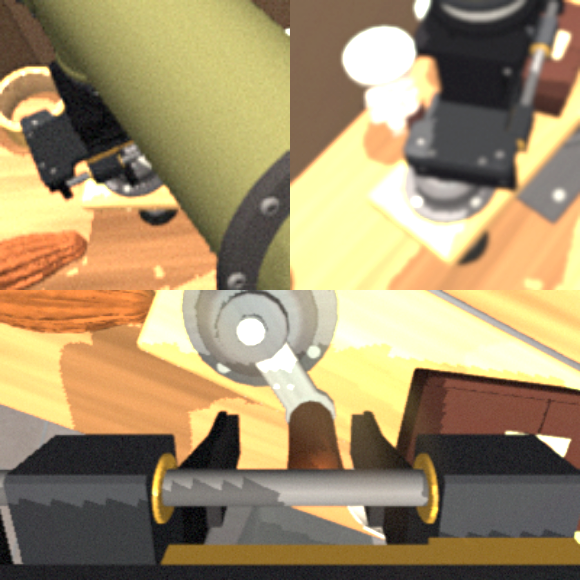

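The fingers are open with the grip free between them and clear on both sides. The spindle is at about (250,330) in the bottom panel and the grip at about (315,430). I'll retreat straight up.

>>> drive_tool(
  moves=[0, 0, -0.5, 0, 55, 0, 0, -1.3, 0, 55, 0, 0, -2.3, 0, 55, 0, 0, -3.1, 0, 55, 0, 0, -3.5, 0, 55],
)

```text
time_s: 10.22
tool_pos: [0.4862, 0.2031, 0.3143]
tool_rot: [180.0, -0.1, 22.6]
force: [0.1, -0.3, -0.9]
grip_width: 0.0547
grasp_force: 0.0
```

>>> drive_tool(
  moves=[1, 0, 0, 0, 55, 1, 0, 0, 0, 55, 1, 0, 0, 0, 55, 1, 0, 0, 0, 55],
)

```text
time_s: 10.72
tool_pos: [0.5219, 0.218, 0.3124]
tool_rot: [180.0, 0.0, 22.6]
force: [-0.5, 0.1, -0.9]
grip_width: 0.0551
grasp_force: 0.0
```

```bash
python3 - <<'E'
from h import *
p,d,K,W=cam("wrist"); cv2.imwrite("pics/w3.png",p[...,::-1]); c=cloud(d,K,W); q=p.astype(int)
g=(q[...,0]-q[...,2]>25)&(q[...,0]<150)&(c[...,2]>.175)&(c[...,2]<.23)&(np.hypot(c[...,0]-.5205,c[...,1]-.2396)<.07)
P=c[g]; m=np.median(P,axis=0); print(len(P),m,np.arctan2(m[1]-.2396,m[0]-.5205),np.hypot(m[1]-.2396,m[0]-.5205))
p,d,K,W=cam("scene"); c=cloud(d,K,W); k=(p.max(-1)<55)&(c[...,2]<.06)&(abs(c[...,0]-.51)<.04)&(abs(c[...,1]-.24)<.03)
P=c[k]; print("foot",len(P),np.percentile(P,[5,50,95],axis=0).round(3).tolist() if len(P) else 0)
E
```

```text
450 [0.49582985 0.20107656 0.20969345] -2.140388359961684 0.045745726854421125
foot 37 [[0.499, 0.228, 0.008], [0.503, 0.241, 0.01], [0.506, 0.252, 0.013]]
```

View pics/w3.png

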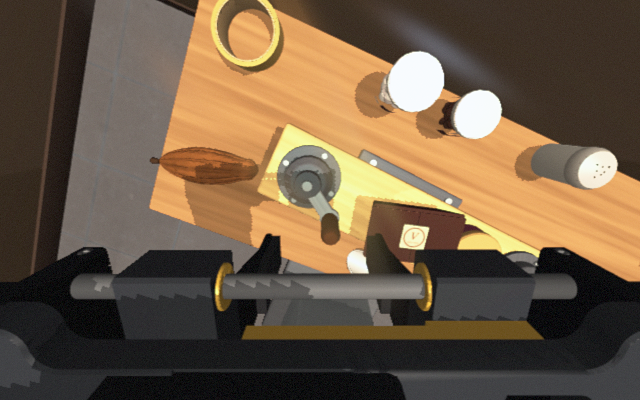

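The foot is now at bench level (top at about 13 mm, matching the other foot). I'll check the grip angle with one ray before handing in, grip top at about (331,230).

```bash
python3 - <<'E'
from h import *
p,d,K,W=cam("wrist"); q=p.astype(int); c=cloud(d,K,W)
g=(q[...,0]-q[...,2]>15)&(q[...,0]<150)&(c[...,2]>.211)&(c[...,2]<.23)&(np.hypot(c[...,0]-.5205,c[...,1]-.2396)<.075)
(u,v),r=cv2.minEnclosingCircle(np.argwhere(g)[:,::-1].astype(np.float32)); w=ray(u,v,K,W,.217); print(g.sum(),u,v,r,w,np.hypot(*(w[:2]-[.5205,.2396])),np.arctan2(w[1]-.2396,w[0]-.5205))
E
```

```text
199 330.4200134277344 236.67999267578125 8.586080551147461 [0.49339425 0.19958667 0.217     ] 0.04832999398841913 -2.166205280384166
```

```bash
python3 -c "
from cell import env
print(env.sign_off())"
```

```text
the job is handed in; nothing more can be done
None
```

I wound the hanging (left) leg's crank clockwise to about 0.6 rad past the point where its foot met the bench, then let go and handed the job in. The crank then sprang back to about 0.46 rad past touch, roughly the 30 N rest you described. The other leg's crank was not touched, and the arm is clear of everything.

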